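# Release a bottle from a ratchet clamp

### The job

The amber bottle is held in the bench's ratchet clamp. Push the yellow peg on the red pawl's tail gently, feeling for its rubber stop and never straining it, and keep the pawl off the ratchet wheel until the blue jaw has backed fully off; only then lift the bottle out, keep it upright, stand it in the round green holder and let go. Leave the clear bottle, the dish stack and the tip box where they are.

Things in the scene. Friction and masses are not known exactly. Their poses are not given: they have to be found in the camera images.
- clamp: White and steel bench clamp, fixed. Origin: on the bench surface below its middle, z up. Steel base plate 130 mm (x) by 300 mm (y from -160 to +140), 12 mm thick. At +y a fixed jaw with a rubber V, top 60 mm high; then the bottle; then the blue sliding jaw, 70 mm wide (x), top 60 mm high. At -y a white housing, x -62 to 50, y -158 to -20 mm, top 48 mm high.
- bottle_place (a point): Point on the clamp's base plate, at (0, 74, 12) mm in the clamp, where the clamped bottle's underside centre is. Axes as the clamp.
- wheel_axis (a point): Top centre of the flat steel ratchet wheel on the clamp's housing, 70 mm across, teeth 6 mm deep, top 59 mm high, hub 63 mm high. It turns clockwise from above as the jaw backs off. Axes as the clamp.
- pawl: Red sprung pawl lying flat on the housing, 52 to 58 mm high. Origin: its pivot, at (-37, -75, 55) mm in the clamp, axes about as the clamp when engaged; turns about z. Nose 40 mm to -y, in the wheel's teeth; tail 40 mm to +y, ending in a 40 mm cross bar along x that carries the yellow peg. Its spring returns it when let go, and the wheel is caught by the next tooth. Over 18 N on pawl or peg strains it.
- peg_range (a point): Middle of the 28 mm along x in which the yellow upright peg may stand, at (-37, -35, 76) mm in the clamp; axes as the clamp. Peg: 10 mm diameter, 58 to 94 mm high. It is set anew each time anywhere from -14 to +14 mm along x of this point (its place is not measured: feel or look for it). Push it along the clamp's +x to lift the pawl's nose out of the teeth.
- lip (a point): Middle of the top edge of the white guard lip, 6 mm thick (x), 60 mm long (y), 60 mm high above the bench, that covers the pawl's tail from the -x side; only the peg stands free above it. Peg push force: about 4 N to start, 7 to 10 N when the nose is clear after 6 mm; after 7 mm of peg travel a rubber stop is met and the force climbs by about 4 N per mm.
- jaw (a joint): Travel of the blue sliding jaw, m: 0 clamped on the bottle, grows as it backs off to the clamp's -y, 0.025 fully back at its end. A damped return spring drives it, with the wheel, for as long as the pawl is held clear of the teeth, taking 2 to 4 s; with the pawl engaged it cannot back off. Once back, the spring keeps it there.
- bottle: Amber glass bottle with a blue screw cap and white paper label, 0.2 to 0.4 kg. Origin: centre of its underside, z up along its axis. Body 66 mm diameter up to 90 mm, shoulder to 108 mm, cap 40 mm diameter from 108 to 134 mm.
- holder: Round green plastic bottle holder fixed to the bench, 88 mm diameter, 22 mm high, open at the top. Origin: centre of its underside. Inside: 78 mm diameter, floor 5 mm above its underside.
- clear_bottle: Bystander: clear glass bottle with a white cap, same shape as the amber one (66 mm diameter, 134 mm high). Origin: centre of its underside.
- dishes: Bystander: stack of four culture dishes, 92 mm diameter, 60 mm high. Origin: centre of its underside.
- tipbox: Bystander: blue pipette tip box with a clear lid, 82 by 122 by 65 mm. Origin: centre of its underside.
Not all that is in view belongs to the job. What is shaped like the bottle but purple is not meant. Of the things that look like the holder, take the one that is farthest to the robot's left at the start.

How it is judged (in metres and radians):
On the way, in this order (a step that is already met when the one before it is completed fails the run):
1. the jaw has backed fully off (at least 23.5 mm) (value of joint jaw above 0.0235 m), for 0.2 s.
2. the bottle is lifted clear of the clamp (at least 50 mm above its base plate) (z of bottle in the frame of clamp above 0.062 m), for 0.1 s.
At the end, for the whole second after the job is handed in: The jaw is still fully backed off (at least 23.5 mm) and the amber bottle stands at rest and upright (within 0.09 rad) in the green holder, within 10 mm of its centre and down on its floor (underside less than 9 mm above the holder's underside) (value of joint jaw above 0.0235 m and horizontal distance between bottle and holder below 0.01 m and z of bottle in the frame of holder below 0.009 m and angle between bottle's own z axis and vertical below 0.09 rad and linear speed of bottle below 0.02 m/s); the robot touches nothing.
It fails at once if the pawl or its peg is strained: pushed with more than 18 N (contact force between any of the fingers, the arm and pawl above 18 N).
It fails at once if the bottle is pulled up (more than 15 mm) before the jaw has backed off (z of bottle in the frame of clamp above 0.027 m and value of joint jaw below 0.02 m).
It fails at once if the amber bottle is tipped more than 0.6 rad (angle between bottle's own z axis and vertical above 0.6 rad).
It fails at once if a bystander (clear bottle, dishes, tip box) is moved by more than 20 mm or the clear bottle tipped (distance of any of clear_bottle, dishes, tipbox from where it was at the start of the episode above 0.02 m or angle between clear_bottle's own z axis and vertical above 0.5 rad).
It also fails if it takes over 72 s, if anything falls off the work surface, if the arm or the gripper's body presses on something with over 40 N, if the wrist force passes 120 N, or if a joint passes its speed limit or range.

### The arm

A 6-joint arm with a two-finger parallel gripper is mounted at the origin on the work surface. World frame = base frame: x ahead of the robot, y to its left, z up, the work surface at z = 0. Lengths are in mm, angles in rad, forces in N, time in s.
With the tool pointing down it reaches from about 300 to 775 mm from the base axis. Payload 14.6 kg.
Tool frame: the origin (TCP) lies midway between the tips of the shut fingers; the grasp point (between the pads) lies 19 mm behind it (manip.hold_point_z is the distance from the TCP to the grasp point, in mm); z points along the fingers, y is the direction in which the jaws open and shut (so a half turn about z gives the same grasp; the last joint's range is limited). The gripper opens to 94 mm and grips with 3 to 60 N. Pads are 16 mm wide; open, the fingers measure 119 mm over their backs; the gripper's body (75 mm by 177 mm) begins 78 mm behind the grasp point.
Start: joints at [-1.277, 0.3, 1.521, -0, 1.321, -0.067], TCP at [194.155, -514.58, 205.446] pointing down, gripper open.
Joint ranges: [-3.03, 3.03], [-0.79, 2.21], [0.23, 2.52], [-1.04, 4.18], [0, 3.07], [-2.55, 2.55]. Speed limits (rad/s): [2.22, 2.22, 2.57, 3.14, 3.14, 3.14].

### API

Orientations are given as [roll, pitch, yaw] about the fixed x, y, z axes, in that order (R = Rz(yaw) Ry(pitch) Rx(roll)).
In Python, from cell import manip gives the robot as it stands.
- The arm moves only by the shell command python3 -m crank 'ROWS' [OPENING] [FORCE]. ROWS is JSON, a list of rows, each an object with "offset": the shift along the world's x, y, z in m, a list of three; "spin": the turn about the world's z in degrees. In form: [{"offset": [dx, dy, dz], "spin": spin}, ...]. A call has exactly 8 rows; each row is the pose to reach, as a shift and turn from the pose measured when the call began; what a row does not reach only later rows make up. A row lasts 1/12 s, in which the tool goes at most 41.7 mm and 7.16 degrees, less where a joint would pass 70% of its speed; a pose out of reach is approached as far as the arm can. A call with a gripper value outside its range is refused whole. OPENING is the opening, from 0 (shut) to 1 (fully open), set as the call begins (- or left out, the last holds). The fingers move at their own pace and stop on an object; FORCE is the grip in N (left out, the last holds). Time passes only in rows, so rows that repeat a pose let the fingers close, or fill a call up. It gives the time, the measured TCP pose, the force and the opening at its end, in the units of the state.
- manip.read_state(): the state, without advancing time (a new reading comes with each control period).
- manip.camera(name): name is "scene" or "top" or "wrist"; returns a dict with "pixels" (400x640x3 uint8, red, green, blue), "fx", "fy", "cx", "cy" (pixels), "extrinsics" (4x4, takes a point from world to camera coordinates); the wrist camera has in their place "hand_eye" (4x4, takes a point from camera to tool coordinates, whose origin is the TCP and whose axes are the flange's). Camera axes: x right, y down, z forward; pixel columns grow to the right and rows downward; lengths in mm; the calibration is good to about 2 mm. The wrist camera is an equidistant fisheye: a pixel r from the principal point sees the ray r / f radians off the axis. A picture is of the moment at which its call begins: read the wrist's pose just before it. There is no depth.
- manip.sign_off(): hands the job in, once; it reports no verdict.
Trained networks look in a picture, given as the dict that the camera call returned (one of the last four; its "shot" number tells which), for a name from the list of things; names that differ only in an ending like _2 or _b are one class to them, and where a whole thing is asked for, a point or a joint stands for the part that bears it (a point fixed in the world has none). Each returns a list of dicts, best first, with "conf" (0 to 1); they miss things now and then, are a little off and sometimes report something else, mostly with a low value. They report only what shows in the picture. A call takes as long as a camera call. They do not tell look-alikes from the thing itself.
- manip.search_frame(picture, name): "location" ([x, y, z] in mm, in world coordinates, good to about 4 mm: the middle of the surface that is visible of it).
- manip.masks_of(picture, name): "mask" (400x640 bool, what is visible of it).
The state is a dict: "clock": time; "joints": joint angles; "qd": joint speeds; "effort": joint torques, N m; "eef_pos": TCP position; "eef_rot": TCP orientation; "wrist_force": force on the tool from outside, world axes, zero at the start; "moment": the same for the moment, N m; "finger_gap": finger opening in mm.
Only numpy, scipy, OpenCV 4.12 (cv2) and the standard library are available. Lean on these libraries where they do the work, as an engineer would, in place of code of your own. Each camera call takes 0.05 s, during which the arm holds its last target. There are 200 camera calls.

## Working session

There is one attempt and no reset: what is moved stays moved. The work goes in short steps, Python scripts to look and compute and a shell command to move; the robot and the scene stay as the last step left them, time stands still between calls to the robot, and variables do not carry over. Pictures are saved under pics/ and viewed, about 8 in all and at most 12, crops included, and the job is handed in when it is done.

```bash
mkdir -p pics; ls
cat > h.py <<'E'
import numpy as np, cv2
from cell import manip
def save(n,p): cv2.imwrite('pics/'+n,cv2.cvtColor(np.ascontiguousarray(p),cv2.COLOR_RGB2BGR))
def px2w(c,u,v,z):
    E=np.array(c["extrinsics"]);R,t=E[:3,:3],E[:3,3]
    o=-R.T@t; d=R.T@np.array([(u-c["cx"])/c["fx"],(v-c["cy"])/c["fy"],1]); return o+d*(z-o[2])/d[2]
def w2px(c,P):
    E=np.array(c["extrinsics"]);q=E[:3,:3]@np.array(P,float)+E[:3,3]
    return c["fx"]*q[0]/q[2]+c["cx"],c["fy"]*q[1]/q[2]+c["cy"]
E
python3 - <<'E'
from h import *
for n in("scene","top"):
    c=manip.camera(n); save(n+'.png',c["pixels"])
    print(n,c["fx"],np.round(c["extrinsics"],3).tolist())
    for k in("clamp","pawl","bottle","holder","clear_bottle","dishes","tipbox","wheel_axis","jaw","lip","peg_range"):
        try: print(k,[(np.round(d["location"]).tolist(),round(d["conf"],2)) for d in manip.search_frame(c,k)])
        except Exception as e: print(k,e)
print(manip.read_state())
E
```

```text
pics
scene 365.3753977673598 [[0.457, 0.889, 0.021, -218.813], [0.67, -0.329, -0.666, -338.627], [-0.585, 0.318, -0.746, 1579.807], [0.0, 0.0, 0.0, 1.0]]
clamp [([577.0, 135.0, 44.0], 0.67), ([684.0, -400.0, 65.0], 0.58)]
pawl []
bottle [([704.0, 288.0, 81.0], 0.92), ([570.0, 244.0, 101.0], 0.71), ([595.0, 380.0, 90.0], 0.59)]
holder [([447.0, -485.0, 7.0], 0.94), ([554.0, 198.0, 51.0], 0.69), ([468.0, -366.0, 9.0], 0.62)]
clear_bottle [([473.0, -162.0, 82.0], 0.59), ([558.0, 197.0, 49.0], 0.54)]
dishes [([652.0, -201.0, 59.0], 0.66), ([682.0, -399.0, 66.0], 0.53), ([578.0, 129.0, 47.0], 0.38)]
tipbox [([685.0, -401.0, 67.0], 0.77)]
wheel_axis [([581.0, 128.0, 43.0], 0.93), ([472.0, -160.0, 84.0], 0.31)]
jaw [([553.0, 199.0, 51.0], 0.56), ([579.0, 130.0, 44.0], 0.49), ([655.0, -204.0, 60.0], 0.44)]
lip [([576.0, 133.0, 48.0], 0.88)]
peg_range [([577.0, 130.0, 43.0], 0.66), ([471.0, -161.0, 86.0], 0.66)]
top 514.8318597167304 [[0.021, -1.0, -0.01, -54.885], [-0.992, -0.02, -0.122, 580.015], [0.122, 0.013, -0.992, 1639.405], [0.0, 0.0, 0.0, 1.0]]
clamp [([541.0, 152.0, 51.0], 0.75)]
pa
[... 469 characters left out ...]
eg_range [([543.0, 159.0, 47.0], 0.71)]
{'clock': 1.2, 'joints': array([-1.27659458e+00,  2.99923394e-01,  1.52099042e+00,  1.84595434e-05,
        1.32070977e+00, -6.65965724e-02]), 'qd': array([-0.00075655,  0.00086036, -0.00167148, -0.00040575, -0.0010665 ,
        0.00104791]), 'effort': array([-4.30499349e-03, -5.31674910e+01, -3.52924991e+01,  7.06987828e-02,
        2.11434398e-02, -7.44374056e-07]), 'eef_pos': array([ 194.16280006, -514.57896683,  205.43680091]), 'eef_rot': array([-3.14156298e+00, -1.99038953e-05,  3.60793753e-01]), 'wrist_force': array([ 0.15479187,  0.03080506, -0.15998329]), 'moment': array([-0.05316684,  0.03420038, -0.02711782]), 'finger_gap': 93.68231256979044}
```

View pics/scene.png

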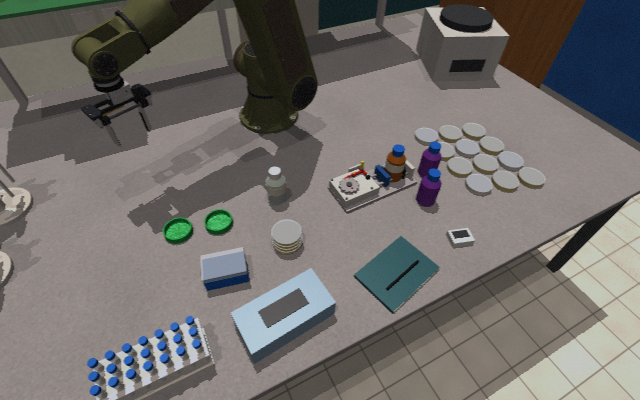

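View pics/top.png

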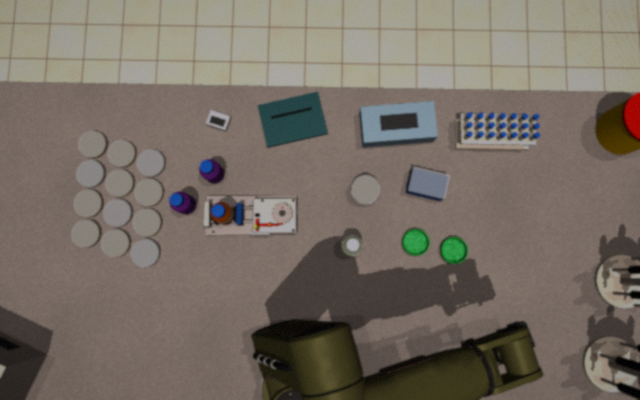

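Run:
```python
from h import *
a=cv2.imread('pics/top.png')[180:250,165:310]; b=cv2.imread('pics/scene.png')[135:215,320:450]
a=cv2.resize(a,(780,376),interpolation=cv2.INTER_CUBIC); 
cv2.imwrite('pics/crop.png',a); 
cv2.imwrite('pics/crop2.png',cv2.resize(b,(780,480),interpolation=cv2.INTER_CUBIC))
```

```text
(no output)
```

View pics/crop.png

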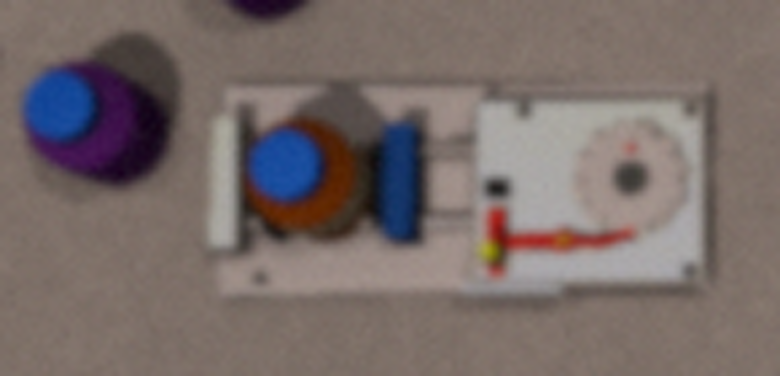

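View pics/crop2.png

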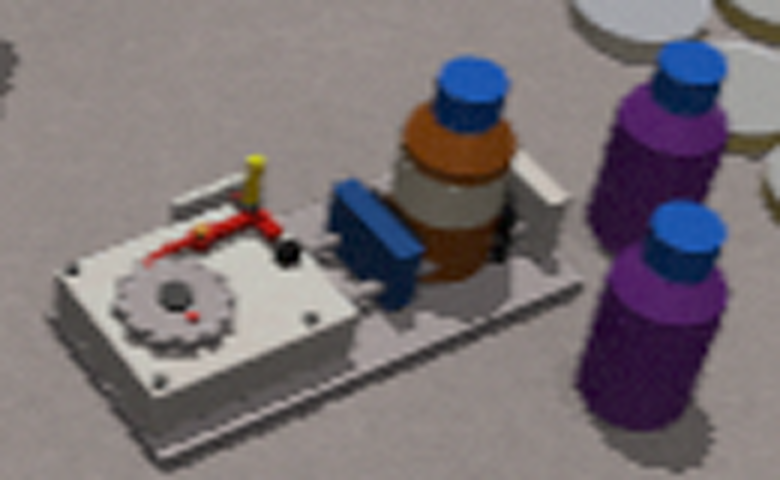

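Run:
```python
from h import *
c=manip.camera("top"); s=manip.camera("scene")
def T(x,y,z): return np.round(px2w(c,165+x/5.379-.5,180+y/5.371-.5,z),1)
def S(x,y,z): return np.round(px2w(s,320+x/6-.5,135+y/6-.5,z),1)
for n,p in dict(TL=(222,87,12),BL=(222,295,12),BR=(705,288,12),TR=(712,88,12),hub=(630,177,63),piv=(563,239,60),peg=(491,249,94),cap=(286,163,146),hTL=(478,100,48),hTR=(708,100,48),hBL=(475,285,48)).items(): print(n,T(*p))
for n,p in dict(hub=(176,295,63),peg=(256,160,94),cap=(474,80,146),piv=(201,229,60),cornerfront=(165,455,12),hf=(155,388,48),hr=(355,318,48)).items(): print('S',n,S(*p))
for nm,cc,m in (("h",c,(415,241)),("hs",s,(218,221))):
    P=cc["pixels"].astype(int); g=((P[...,1]>P[...,0]+40)&(P[...,1]>P[...,2]+40)).astype(np.uint8)
    n,l,st,ce=cv2.connectedComponentsWithStats(g)
    for i in range(1,n):
        if st[i,4]>60: print(nm,st[i],ce[i],px2w(cc,*ce[i],14), px2w(cc,st[i,0]+st[i,2]/2-.5,st[i,1]+st[i,3]/2-.5,14))
print(manip.read_state()['clock'])
```

```text
TL [609.3 330.9  12. ]
BL [481.  324.8  12. ]
BR [491.3  30.   12. ]
TR [614.7  29.   12. ]
hub [553.   73.5  63. ]
piv [515.5 112.4  60. ]
peg [505.9 150.5  94. ]
cap [548.1 261.2 146. ]
hTL [599.5 167.7  48. ]
hTR [602.2  29.2  48. ]
hBL [487.9 165.4  48. ]
S hub [554.5  73.1  63. ]
S peg [506.6 151.5  94. ]
S cap [549.3 262.4 146. ]
S piv [513.1 114.4  60. ]
S cornerfront [617.9  33.8  12. ]
S hf [598.5  35.4  48. ]
S hr [603.1 163.7  48. ]
h [403 229  26  27 562] [415.4911032  241.83274021] [ 470.81427786 -361.9897697    14.        ] [ 470.27004178 -362.01770843   14.        ]
h [441 237  27  27 573] [453.79581152 249.90750436] [ 447.1529276  -486.24139141   14.        ] [ 446.86675036 -486.90020946   14.        ]
hs [  0   0  99  15 691] [34.63675832  4.92474674] [-1649.10143506  -879.12781809    14.        ] [-1579.94715727  -801.82026364    14.        ]
hs [204 209  28  22 409] [217.79217604 220.62591687] [ 471.62472743 -363.20349367   14.        ] [ 466.77053323 -362.70356816   14.        ]
hs [162 217  30  23 435] [177.25287356 229.2091954 ] [ 448.39825746 -486.99741076   14.        ] [ 442.62649876 -488.0356506    14.        ]
1.3
```

Candidates: the amber bottle at scene (396,162) and top (222,212), against purple look-alikes at scene (431,158) and (428,187). Green holders are at top (415,241), y≈-362, and (453,250), y≈-487. The crops confirm the amber bottle is the one in the clamp, and the leftmost holder is at (471,-362). The clamp origin is at about (550,188) with yaw about 1°. The peg is at (506,151), roughly 7 mm to -x of the middle of its range.

```bash
python3 -m crank '[{"offset":[0.010,0.022,0],"spin":-3},{"offset":[0.024,0.057,0],"spin":-6},{"offset":[0.040,0.095,0],"spin":-9},{"offset":[0.056,0.133,0],"spin":-12},{"offset":[0.072,0.171,0],"spin":-15},{"offset":[0.088,0.209,0],"spin":-18},{"offset":[0.104,0.247,0],"spin":-19.7},{"offset":[0.120,0.285,0],"spin":-19.7}]' 0 50
python3 -m crank '[{"offset":[0.016,0.038,0],"spin":0},{"offset":[0.032,0.076,0],"spin":0},{"offset":[0.048,0.114,0],"spin":0},{"offset":[0.064,0.152,0],"spin":0},{"offset":[0.080,0.190,0],"spin":0},{"offset":[0.096,0.228,0],"spin":0},{"offset":[0.112,0.266,0],"spin":0},{"offset":[0.126,0.300,0],"spin":0}]'
```

```text
clock: 1.97
eef_pos: [314.3, -227.8, 205.6]
eef_rot: [3.141, -0.001, 0.014]
wrist_force: [0.7, -0.5, 0.5]
finger_gap: 43.9
clock: 2.63
eef_pos: [440.8, 74.8, 205.9]
eef_rot: [3.141, -0.001, 0.015]
wrist_force: [0.6, -0.8, -0.8]
finger_gap: 0.2
```

```bash
python3 -m crank '[{"offset":[0.010,0.022,0],"spin":0},{"offset":[0.020,0.050,-0.010],"spin":0},{"offset":[0.030,0.070,-0.030],"spin":0},{"offset":[0.034,0.076,-0.050],"spin":0},{"offset":[0.034,0.076,-0.080],"spin":0},{"offset":[0.034,0.076,-0.100],"spin":0},{"offset":[0.034,0.076,-0.105],"spin":0},{"offset":[0.034,0.076,-0.105],"spin":0}]'
python3 - <<'E'
from h import *
s=manip.read_state(); w=manip.camera("wrist"); save('w1.png',w["pixels"]); print(w["fx"],w["cx"],w["cy"],np.round(w["hand_eye"],3).tolist()); print(s)
E
```

```text
clock: 3.3
eef_pos: [474.3, 150.7, 100.0]
eef_rot: [3.141, 0.001, 0.015]
wrist_force: [-0.1, 0.6, -0.3]
finger_gap: 0.7
309.70691628693146 320.55028433163784 196.8074210184331 [[-0.002, -0.963, -0.271, 79.197], [1.0, -0.002, 0.0, 0.423], [-0.001, -0.271, 0.963, -178.005], [0.0, 0.0, 0.0, 1.0]]
{'clock': 3.3, 'joints': array([ 2.34282182e-01,  3.03653288e-01,  1.78037338e+00, -6.91371821e-04,
        1.05871248e+00,  1.79035765e+00]), 'qd': array([-0.00228789, -0.04042074, -0.03737463, -0.0011727 ,  0.02781625,
        0.00038352]), 'effort': array([ 1.82476602e-01, -4.68623400e+01, -2.94488454e+01,  1.20441477e-03,
       -5.85189946e-01,  1.23646878e-03]), 'eef_pos': array([474.27611766, 150.65330714, 100.00792431]), 'eef_rot': array([3.14075508e+00, 9.87890591e-04, 1.50595611e-02]), 'wrist_force': array([-0.13816001,  0.60429132, -0.32210882]), 'moment': array([ 0.04789254, -0.07488467,  0.00707887]), 'finger_gap': 0.6838781724434919}
```

View pics/w1.png

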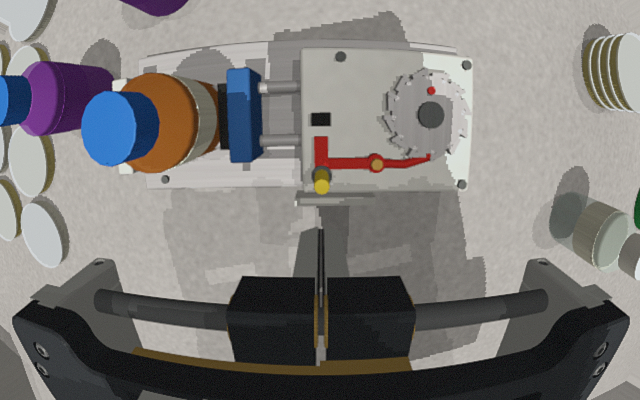

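The wrist view shows the yellow peg top at (321,186), in line with the shut fingertips at (321,230). The lip is at (335,200) in front of the peg, and the cap is at (120,128).

```bash
cat >> h.py <<'E'
from scipy.spatial.transform import Rotation as Ro
def wpx(w,s,u,v,z):
    H=np.array(w["hand_eye"]); d=np.array([u-w["cx"],v-w["cy"]]); r=np.hypot(*d); a=r/w["fx"]
    ray=np.array([*(d/r*np.sin(a)),np.cos(a)])
    R=Ro.from_euler('xyz',s["eef_rot"]).as_matrix(); o=R@H[:3,3]+s["eef_pos"]; q=R@H[:3,:3]@ray
    return o+q*(z-o[2])/q[2]
E
python3 - <<'E'
from h import *
s=manip.read_state(); w=manip.camera("wrist")
for n,p in dict(peg=(321,186,94),hub=(431,115,63),piv=(377,164,60),lip=(335,200,60),cap=(119,128,146),tip=(321,229,100)).items(): print(n,np.round(wpx(w,s,*p),1))
E
```

```text
peg [508.9 150.5  94. ]
hub [555.5  71.8  63. ]
piv [517.7 109.9  60. ]
lip [490.1 139.8  60. ]
cap [550.8 251.6 146. ]
tip [482.8 150.2 100. ]
```

```bash
python3 -m crank '[{"offset":[0,0,-0.010],"spin":0},{"offset":[0,0,-0.020],"spin":0},{"offset":[0.002,0,-0.024],"spin":0},{"offset":[0.006,0,-0.024],"spin":0},{"offset":[0.010,0,-0.024],"spin":0},{"offset":[0.012,0,-0.024],"spin":0},{"offset":[0.014,0,-0.024],"spin":0},{"offset":[0.014,0,-0.024],"spin":0}]'
```

```text
clock: 4.07
eef_pos: [489.9, 150.8, 78.3]
eef_rot: [-3.141, -0.003, 0.015]
wrist_force: [0.2, -0.7, 0.6]
finger_gap: 0.7
```

```bash
python3 -m crank '[{"offset":[0.0007,0,0],"spin":0},{"offset":[0.0014,0,0],"spin":0},{"offset":[0.0021,0,0],"spin":0},{"offset":[0.0028,0,0],"spin":0},{"offset":[0.0035,0,0],"spin":0},{"offset":[0.0042,0,0],"spin":0},{"offset":[0.005,0,0],"spin":0},{"offset":[0.005,0,0],"spin":0}]'
```

```text
clock: 4.73
eef_pos: [494.2, 150.9, 78.2]
eef_rot: [-3.142, -0.001, 0.015]
wrist_force: [-7.0, 0.9, 4.2]
finger_gap: 0.1
```

```bash
python3 -m crank '[{"offset":[0.0003,0,0],"spin":0},{"offset":[0.0006,0,0],"spin":0},{"offset":[0.001,0,0],"spin":0},{"offset":[0.001,0,0],"spin":0},{"offset":[0.001,0,0],"spin":0},{"offset":[0.001,0,0],"spin":0},{"offset":[0.001,0,0],"spin":0},{"offset":[0.001,0,0],"spin":0}]'
python3 - <<'E'
from h import *
s=manip.read_state(); print(s['wrist_force'],s['moment'],s['eef_pos'])
E
```

```text
clock: 5.4
eef_pos: [494.2, 151.0, 78.0]
eef_rot: [3.142, 0.001, 0.015]
wrist_force: [-7.6, 0.2, 4.6]
finger_gap: 0.5
[-7.5769488   0.20990643  4.57966243] [0.00617689 1.44911777 0.0507112 ] [494.24677102 150.97988272  78.04253926]
```

```bash
python3 -m crank '[{"offset":[0.001,0,0.0003],"spin":0},{"offset":[0.0014,0,0.0003],"spin":0},{"offset":[0.0018,0,0.0003],"spin":0},{"offset":[0.0022,0,0.0003],"spin":0},{"offset":[0.0026,0,0.0003],"spin":0},{"offset":[0.003,0,0.0003],"spin":0},{"offset":[0.003,0,0.0003],"spin":0},{"offset":[0.003,0,0.0003],"spin":0}]'
```

```text
clock: 6.07
eef_pos: [496.1, 151.2, 78.1]
eef_rot: [-3.142, 0.004, 0.015]
wrist_force: [-9.4, 3.2, 4.2]
finger_gap: 0.1
```

```bash
python3 -m crank '[{"offset":[0.001,0,0],"spin":0},{"offset":[0.0014,0,0],"spin":0},{"offset":[0.0018,0,0],"spin":0},{"offset":[0.002,0,0],"spin":0},{"offset":[0.002,0,0],"spin":0},{"offset":[0.002,0,0],"spin":0},{"offset":[0.002,0,0],"spin":0},{"offset":[0.002,0,0],"spin":0}]'
python3 - <<'E'
from h import *
s=manip.read_state(); w=manip.camera("wrist"); save('w2.png',cv2.resize(w["pixels"][20:240,60:500],(792,396))); print(s['wrist_force'])
E
```

```text
clock: 6.73
eef_pos: [497.3, 151.5, 78.0]
eef_rot: [-3.141, 0.006, 0.015]
wrist_force: [-6.0, 2.3, 3.8]
finger_gap: 0.8
[-6.01022089  2.28369648  3.82828165]
```

View pics/w2.png

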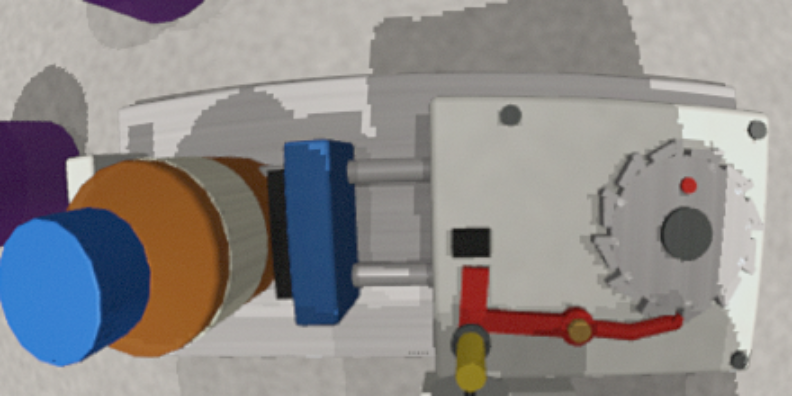

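The bar end at (475,266) is about 3.5 mm short of the black rubber stop at (470,257). The nose at (680,320) is still on the teeth, so I'll keep pushing.

```bash
python3 -m crank '[{"offset":[0.0005,0,0],"spin":0},{"offset":[0.001,0,0],"spin":0},{"offset":[0.0015,0,0],"spin":0},{"offset":[0.002,0,0],"spin":0},{"offset":[0.0025,0,0],"spin":0},{"offset":[0.003,0,0],"spin":0},{"offset":[0.003,0,0],"spin":0},{"offset":[0.003,0,0],"spin":0}]'
```

```text
clock: 7.45
eef_pos: [499.7, 151.6, 77.9]
eef_rot: [-3.141, 0.008, 0.015]
wrist_force: [-6.7, 2.0, 3.5]
finger_gap: 0.4
```

```bash
python3 -m crank '[{"offset":[0.0005,0,0],"spin":0},{"offset":[0.001,0,0],"spin":0},{"offset":[0.0014,0,0],"spin":0},{"offset":[0.0017,0,0],"spin":0},{"offset":[0.0017,0,0],"spin":0},{"offset":[0.0017,0,0],"spin":0},{"offset":[0.0017,0,0],"spin":0},{"offset":[0.0017,0,0],"spin":0}]'
python3 - <<'E'
from h import *
s=manip.read_state(); w=manip.camera("wrist"); save('w3.png',cv2.resize(w["pixels"][20:240,60:500],(792,396))); print(s['wrist_force'])
E
```

```text
clock: 8.12
eef_pos: [500.7, 151.8, 77.8]
eef_rot: [-3.141, 0.009, 0.015]
wrist_force: [-6.3, 2.4, 4.7]
finger_gap: 0.8
[-6.32937057  2.42816311  4.65787313]
```

View pics/w3.png

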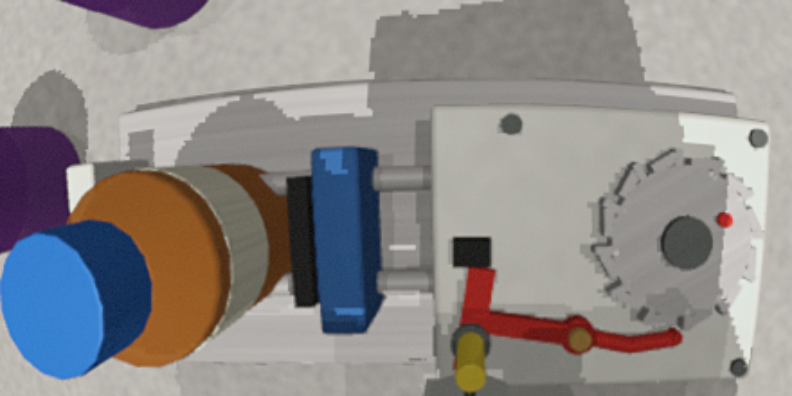

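The nose at (678,338) is clear of the teeth. The wheel's red dot has moved to (725,219), and the jaw has shifted right to about (345,240). I'll hold here with a small forward bias.

```bash
for i in 1 ; do python3 -m crank '[{"offset":[0.001,0,0],"spin":0},{"offset":[0.0012,0,0],"spin":0},{"offset":[0.0012,0,0],"spin":0},{"offset":[0.0012,0,0],"spin":0},{"offset":[0.0012,0,0],"spin":0},{"offset":[0.0012,0,0],"spin":0},{"offset":[0.0012,0,0],"spin":0},{"offset":[0.0012,0,0],"spin":0}]'; done
python3 -m crank '[{"offset":[0.0008,0,0],"spin":0},{"offset":[0.0008,0,0],"spin":0},{"offset":[0.0008,0,0],"spin":0},{"offset":[0.0008,0,0],"spin":0},{"offset":[0.0008,0,0],"spin":0},{"offset":[0.0008,0,0],"spin":0},{"offset":[0.0008,0,0],"spin":0},{"offset":[0.0008,0,0],"spin":0}]'
```

```text
clock: 8.83
eef_pos: [501.2, 151.9, 77.8]
eef_rot: [-3.141, 0.011, 0.016]
wrist_force: [-7.6, 1.2, 5.4]
finger_gap: 0.5
clock: 9.5
eef_pos: [501.2, 152.0, 77.8]
eef_rot: [-3.141, 0.013, 0.016]
wrist_force: [-8.5, 0.4, 4.7]
finger_gap: 0.5
```

```bash
python3 -m crank '[{"offset":[0.0008,0,0],"spin":0},{"offset":[0.0008,0,0],"spin":0},{"offset":[0.0008,0,0],"spin":0},{"offset":[0.0008,0,0],"spin":0},{"offset":[0.0008,0,0],"spin":0},{"offset":[0.0008,0,0],"spin":0},{"offset":[0.0008,0,0],"spin":0},{"offset":[0.0008,0,0],"spin":0}]'
python3 -m crank '[{"offset":[0.0008,0,0],"spin":0},{"offset":[0.0008,0,0],"spin":0},{"offset":[0.0008,0,0],"spin":0},{"offset":[0.0008,0,0],"spin":0},{"offset":[0.0008,0,0],"spin":0},{"offset":[0.0008,0,0],"spin":0},{"offset":[0.0008,0,0],"spin":0},{"offset":[0.0008,0,0],"spin":0}]'
python3 - <<'E'
from h import *
a=manip.camera("wrist"); save('w4.png',cv2.resize(a["pixels"][20:240,60:500],(792,396)))
E
```

```text
clock: 10.17
eef_pos: [501.2, 152.0, 77.8]
eef_rot: [-3.141, 0.015, 0.016]
wrist_force: [-7.4, 0.7, 5.5]
finger_gap: 0.3
clock: 10.83
eef_pos: [501.2, 152.0, 77.8]
eef_rot: [-3.141, 0.017, 0.016]
wrist_force: [-8.3, 1.2, 5.9]
finger_gap: 0.3
```

```bash
python3 -m crank '[{"offset":[0.0008,0,0],"spin":0},{"offset":[0.0008,0,0],"spin":0},{"offset":[0.0008,0,0],"spin":0},{"offset":[0.0008,0,0],"spin":0},{"offset":[0.0008,0,0],"spin":0},{"offset":[0.0008,0,0],"spin":0},{"offset":[0.0008,0,0],"spin":0},{"offset":[0.0008,0,0],"spin":0}]'
python3 - <<'E'
from h import *
b=manip.camera("wrist"); B=cv2.resize(b["pixels"][20:240,60:500],(792,396)); save('w5.png',B)
A=cv2.imread('pics/w4.png'); print(cv2.absdiff(A[140:330,300:760],B[140:330,300:760,::-1]).mean())
for I in (A,B[:,:,::-1]):
    I=I.astype(int);m=(I[...,0]>I[...,2]+40)[140:340,260:460];print(np.nonzero(m.sum(0)>60)[0][[0,-1]]+260)
    m=(I[...,2]>I[...,1]+90)[140:310,600:770];ys,xs=np.nonzero(m);print(xs.mean()+600,ys.mean()+140)
E
```

```text
clock: 11.55
eef_pos: [501.3, 152.0, 77.8]
eef_rot: [3.142, 0.019, 0.016]
wrist_force: [-8.4, 0.5, 6.0]
finger_gap: 0.7
1.4425667429443174
[352 410]
710.1785714285714 281.95714285714286
[352 410]
710.2285714285714 282.0214285714286
```

View pics/w5.png

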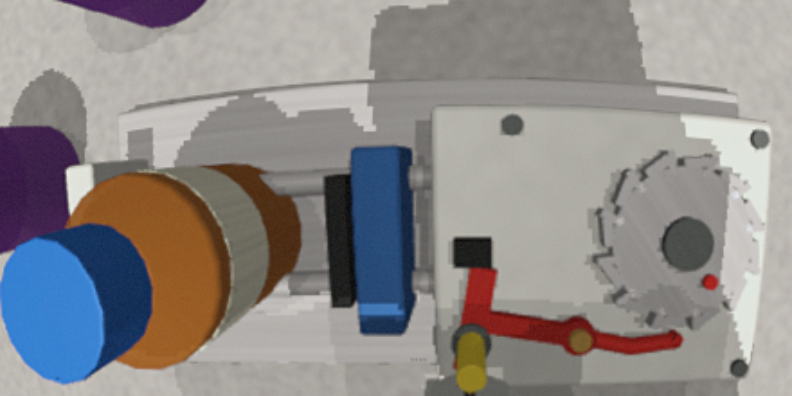

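The jaw's left edge is at pixel 352, against 286 when clamped, which is about 25 mm. It did not move between the last two pictures, so it is fully back. Now I'll withdraw, rise, and turn over the bottle.

```bash
python3 -m crank '[{"offset":[-0.006,0,0],"spin":0},{"offset":[-0.016,0,0],"spin":0},{"offset":[-0.024,0,0.004],"spin":0},{"offset":[-0.026,0,0.030],"spin":0},{"offset":[-0.026,0,0.065],"spin":5},{"offset":[-0.026,0,0.100],"spin":12},{"offset":[-0.026,0,0.135],"spin":19},{"offset":[-0.020,0.005,0.152],"spin":26}]'
python3 -m crank '[{"offset":[0.005,0.010,0],"spin":7},{"offset":[0.015,0.025,0],"spin":14},{"offset":[0.027,0.042,0],"spin":21},{"offset":[0.039,0.060,0],"spin":28},{"offset":[0.050,0.075,0],"spin":35},{"offset":[0.058,0.088,0],"spin":42},{"offset":[0.064,0.100,0],"spin":49},{"offset":[0.067,0.107,0],"spin":56}]' 1 20
```

```text
clock: 12.27
eef_pos: [481.7, 156.9, 234.8]
eef_rot: [3.14, 0.013, 0.475]
wrist_force: [1.1, 0.0, 0.3]
finger_gap: 0.7
clock: 12.93
eef_pos: [549.2, 265.0, 234.8]
eef_rot: [3.14, 0.013, 1.459]
wrist_force: [0.2, 0.0, 0.3]
finger_gap: 50.3
```

```bash
python3 -m crank '[{"offset":[0,-0.003,0],"spin":4},{"offset":[0,-0.003,0],"spin":7.3},{"offset":[0,-0.003,0],"spin":7.3},{"offset":[0,-0.003,0],"spin":7.3},{"offset":[0,-0.003,0],"spin":7.3},{"offset":[0,-0.003,0],"spin":7.3},{"offset":[0,-0.003,0],"spin":7.3},{"offset":[0,-0.003,0],"spin":7.3}]' 1
python3 - <<'E'
from h import *
s=manip.read_state(); w=manip.camera("wrist"); save('w6.png',w["pixels"])
print(s['eef_pos'],s['eef_rot'])
P=w["pixels"].astype(int); g=((P[...,2]>P[...,0]+70)).astype(np.uint8)
n,l,st,ce=cv2.connectedComponentsWithStats(g)
for i in range(1,n):
    if st[i,4]>200: print(st[i],ce[i],wpx(w,s,*ce[i],146))
E
```

```text
clock: 13.6
eef_pos: [549.2, 261.9, 234.8]
eef_rot: [3.139, 0.013, 1.586]
wrist_force: [0.5, -0.1, -0.1]
finger_gap: 93.8
[549.16921938 261.94108593 234.84703522] [3.13948375 0.01309638 1.58609062]
[ 338   33   45   43 1489] [359.53794493  53.61450638] [580.66758047 390.60415025 146.        ]
[ 439  134   41   40 1195] [460.54811715 152.32050209] [678.52850876 308.67679365 146.        ]
[ 301  176   42   45 1417] [321.25194072 198.81721948] [550.08429609 262.10260415 146.        ]
```

View pics/w6.png

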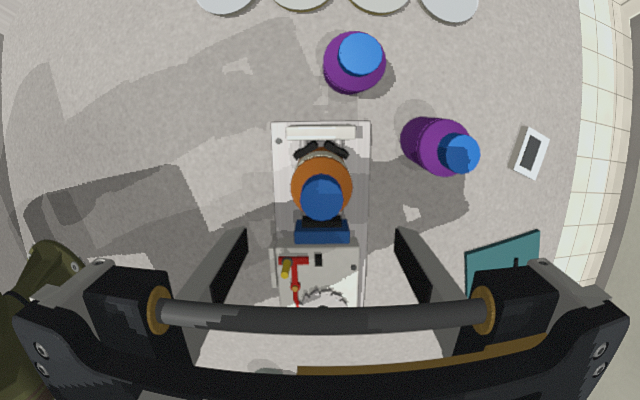

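The cap top centre at (321,199) projects to (550,262), which agrees with the top and scene cameras. The fingers straddle it evenly. Descending.

```bash
python3 -m crank '[{"offset":[0.001,0,-0.020],"spin":0},{"offset":[0.001,0,-0.050],"spin":0},{"offset":[0.001,0,-0.080],"spin":0},{"offset":[0.001,0,-0.110],"spin":0},{"offset":[0.001,0,-0.138],"spin":0},{"offset":[0.001,0,-0.158],"spin":0},{"offset":[0.001,0,-0.167],"spin":0},{"offset":[0.001,0,-0.168],"spin":0}]'
python3 -m crank '[{"offset":[0,0,0],"spin":0},{"offset":[0,0,0],"spin":0},{"offset":[0,0,0],"spin":0},{"offset":[0,0,0],"spin":0},{"offset":[0,0,0],"spin":0},{"offset":[0,0,0],"spin":0},{"offset":[0,0,0],"spin":0},{"offset":[0,0,0],"spin":0}]' 0 25
```

```text
clock: 14.32
eef_pos: [549.4, 261.6, 65.1]
eef_rot: [-3.141, 0.014, 1.586]
wrist_force: [-0.0, 0.2, -0.1]
finger_gap: 94.0
clock: 14.98
eef_pos: [549.9, 261.8, 66.1]
eef_rot: [3.141, 0.014, 1.586]
wrist_force: [-0.3, -0.0, 6.9]
finger_gap: 65.7
```

```bash
python3 -m crank '[{"offset":[0,-0.001,0.003],"spin":0},{"offset":[0,-0.002,0.010],"spin":0},{"offset":[0,-0.002,0.022],"spin":0},{"offset":[0,-0.002,0.038],"spin":0},{"offset":[0,-0.002,0.058],"spin":0},{"offset":[0,-0.002,0.080],"spin":0},{"offset":[0,-0.002,0.100],"spin":0},{"offset":[0,-0.002,0.112],"spin":0}]' - 30
python3 -m crank '[{"offset":[0,-0.004,0.010],"spin":0},{"offset":[0,-0.010,0.025],"spin":0},{"offset":[-0.002,-0.022,0.040],"spin":0},{"offset":[-0.005,-0.042,0.052],"spin":0},{"offset":[-0.008,-0.066,0.056],"spin":0},{"offset":[-0.012,-0.094,0.056],"spin":0},{"offset":[-0.016,-0.124,0.056],"spin":0},{"offset":[-0.020,-0.156,0.056],"spin":0}]'
python3 - <<'E'
from h import *
c=manip.camera("scene"); P=c["pixels"][100:240,200:500]; save('s2.png',cv2.resize(P,(780,364)))
E
```

```text
clock: 15.65
eef_pos: [550.4, 260.0, 181.3]
eef_rot: [3.138, 0.013, 1.586]
wrist_force: [-0.3, -0.5, -3.1]
finger_gap: 65.8
clock: 16.32
eef_pos: [529.6, 102.7, 237.3]
eef_rot: [3.139, 0.013, 1.587]
wrist_force: [-0.4, -0.4, -2.1]
finger_gap: 65.7
```

View pics/s2.png

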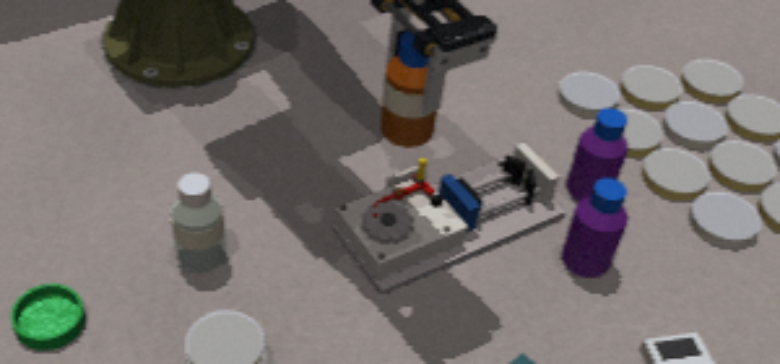

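The amber bottle hangs upright in the gripper at (408,95), the clamp is empty and its jaw is back. Carrying it over to the holder.

```bash
python3 -m crank '[{"offset":[-0.004,-0.028,0],"spin":0},{"offset":[-0.008,-0.060,0],"spin":0},{"offset":[-0.012,-0.093,0],"spin":0},{"offset":[-0.016,-0.126,0],"spin":0},{"offset":[-0.020,-0.159,0],"spin":0},{"offset":[-0.024,-0.192,0],"spin":0},{"offset":[-0.028,-0.225,0],"spin":0},{"offset":[-0.032,-0.258,0],"spin":0}]'
python3 -m crank '[{"offset":[-0.004,-0.033,0],"spin":0},{"offset":[-0.008,-0.066,0],"spin":0},{"offset":[-0.012,-0.099,0],"spin":0},{"offset":[-0.016,-0.130,0],"spin":0},{"offset":[-0.020,-0.160,0],"spin":0},{"offset":[-0.024,-0.184,0],"spin":0},{"offset":[-0.026,-0.200,0],"spin":0},{"offset":[-0.027,-0.205,0],"spin":0}]'
python3 - <<'E'
from h import *
s=manip.read_state(); w=manip.camera("wrist"); c=manip.camera("top"); save('w7.png',w["pixels"]); print(s['eef_pos'],s['eef_rot'])
P=w["pixels"].astype(int); g=((P[...,1]>P[...,0]+40)&(P[...,1]>P[...,2]+40)).astype(np.uint8)
n,l,st,ce=cv2.connectedComponentsWithStats(g)
for i in range(1,n):
    if st[i,4]>200: print(st[i],ce[i],wpx(w,s,*ce[i],14))
E
```

```text
clock: 17.03
eef_pos: [496.5, -161.6, 237.5]
eef_rot: [3.139, 0.014, 1.584]
wrist_force: [-0.4, 0.5, -3.5]
finger_gap: 65.7
clock: 17.7
eef_pos: [468.7, -368.5, 237.1]
eef_rot: [3.14, 0.014, 1.582]
wrist_force: [-0.1, 0.2, -2.8]
finger_gap: 65.9
[ 468.66819167 -368.50958617  237.10162403] [3.140056  0.0137989 1.5818285]
[ 290  133   67   52 2396] [323.24499165 157.60225376] [ 472.2910568  -352.87893359   14.        ]
```

View pics/w7.png

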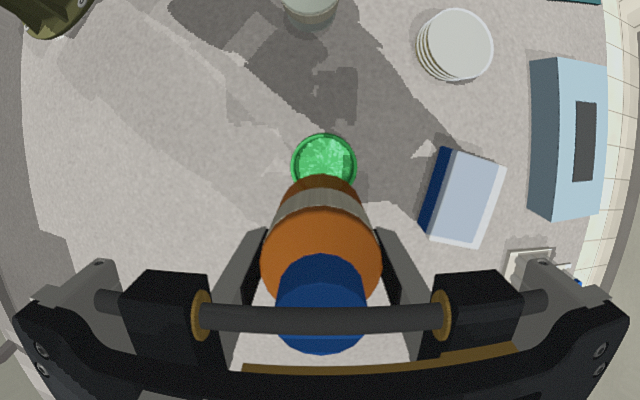

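Run:
```python
from h import *
s=manip.read_state(); w=manip.camera("wrist")
for p in ((323.3,133,22),(290,163,22),(357,163,22)): print(np.round(wpx(w,s,*p),1))
ce=None
c=manip.camera("top"); t=c["pixels"].astype(int); 
for cc in(c,):
    print([ (np.round(d["location"]),d["conf"]) for d in manip.search_frame(cc,"bottle")][:3])
```

```text
[ 472.6 -318.1   22. ]
[ 430.2 -357.1   22. ]
[ 516.5 -356.1   22. ]
[(array([676., 293., 100.]), 0.81), (array([578., 378.,  92.]), 0.66)]
```

Holder centre: wrist (473,-362), top (471,-362), scene (472,-363). Target is (472,-362).

```bash
python3 -m crank '[{"offset":[0.002,0.003,-0.010],"spin":0},{"offset":[0.0033,0.006,-0.035],"spin":0},{"offset":[0.0033,0.0062,-0.062],"spin":0},{"offset":[0.0033,0.0062,-0.090],"spin":0},{"offset":[0.0033,0.0062,-0.115],"spin":0},{"offset":[0.0033,0.0062,-0.135],"spin":0},{"offset":[0.0033,0.0062,-0.143],"spin":0},{"offset":[0.0033,0.0062,-0.145],"spin":0}]'
python3 - <<'E'
from h import *
c=manip.camera("scene"); save('s3.png',cv2.resize(c["pixels"][160:260,150:300],(780,520),interpolation=cv2.INTER_CUBIC))
E
```

```text
clock: 18.62
eef_pos: [472.9, -358.0, 91.0]
eef_rot: [3.141, 0.012, 1.586]
wrist_force: [-0.1, -0.0, -3.2]
finger_gap: 65.9
```

View pics/s3.png

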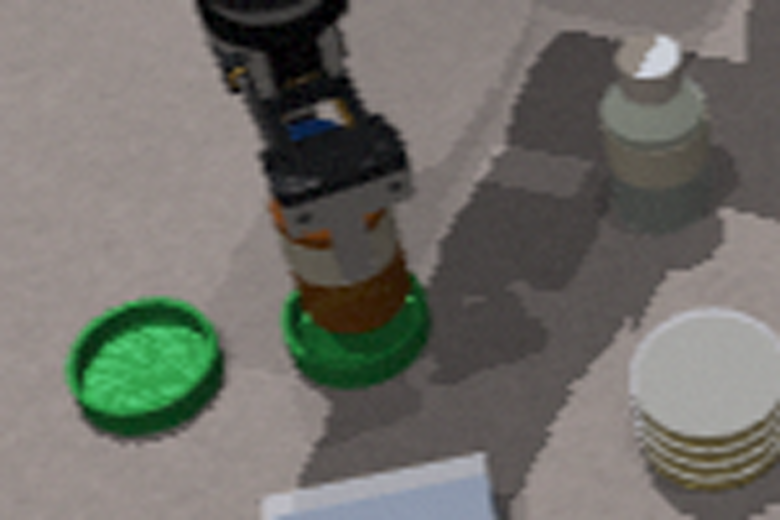

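The bottle is above the left-hand holder at (355,330), with the underside still about 35 mm up. TCP y is 4 mm too high, so I'll correct that first and then lower.

```bash
python3 -m crank '[{"offset":[-0.0005,-0.002,0],"spin":0},{"offset":[-0.0008,-0.004,0],"spin":0},{"offset":[-0.0008,-0.0042,0],"spin":0},{"offset":[-0.0008,-0.0042,-0.004],"spin":0},{"offset":[-0.0008,-0.0042,-0.009],"spin":0},{"offset":[-0.0008,-0.0042,-0.014],"spin":0},{"offset":[-0.0008,-0.0042,-0.017],"spin":0},{"offset":[-0.0008,-0.0042,-0.018],"spin":0}]'
python3 -m crank '[{"offset":[0,0,-0.003],"spin":0},{"offset":[0,0,-0.006],"spin":0},{"offset":[0,0,-0.008],"spin":0},{"offset":[0,0,-0.0095],"spin":0},{"offset":[0,0,-0.0105],"spin":0},{"offset":[0,0,-0.0115],"spin":0},{"offset":[0,0,-0.012],"spin":0},{"offset":[0,0,-0.012],"spin":0}]'
```

```text
clock: 19.33
eef_pos: [472.2, -362.4, 73.2]
eef_rot: [3.141, 0.012, 1.586]
wrist_force: [-0.1, -0.6, -3.1]
finger_gap: 65.6
clock: 20.0
eef_pos: [472.2, -362.4, 61.1]
eef_rot: [3.141, 0.012, 1.586]
wrist_force: [-0.0, 0.2, -3.2]
finger_gap: 66.3
```

```bash
python3 -m crank '[{"offset":[0,0,-0.0005],"spin":0},{"offset":[0,0,-0.001],"spin":0},{"offset":[0,0,-0.0015],"spin":0},{"offset":[0,0,-0.002],"spin":0},{"offset":[0,0,-0.0023],"spin":0},{"offset":[0,0,-0.0025],"spin":0},{"offset":[0,0,-0.0025],"spin":0},{"offset":[0,0,-0.0025],"spin":0}]'
```

```text
clock: 20.67
eef_pos: [472.3, -362.5, 59.1]
eef_rot: [3.141, 0.013, 1.586]
wrist_force: [-2.4, 2.7, 5.2]
finger_gap: 65.4
```

The floor is felt at TCP z 59.1, as expected. Releasing and rising straight up.

```bash
python3 -m crank '[{"offset":[0,0,0],"spin":0},{"offset":[0,0,0],"spin":0},{"offset":[0,0,0],"spin":0},{"offset":[0,0,0],"spin":0},{"offset":[0,0,0],"spin":0},{"offset":[0,0,0],"spin":0},{"offset":[0,0,0],"spin":0},{"offset":[0,0,0],"spin":0}]' 1
python3 -m crank '[{"offset":[0,0,0.010],"spin":0},{"offset":[0,0,0.030],"spin":0},{"offset":[0,0,0.055],"spin":0},{"offset":[0,0,0.085],"spin":0},{"offset":[0,0,0.115],"spin":0},{"offset":[0,0,0.145],"spin":0},{"offset":[0,0,0.165],"spin":0},{"offset":[0,0,0.175],"spin":0}]'
python3 - <<'E'
from h import *
s=manip.read_state(); w=manip.camera("wrist"); c=manip.camera("scene"); print(s['eef_pos'],s['finger_gap'],s['wrist_force'])
P=w["pixels"].astype(int); g=((P[...,2]>P[...,0]+50)&(P[...,2]>P[...,1]+20)).astype(np.uint8)
n,l,st,ce=cv2.connectedComponentsWithStats(g)
for i in range(1,n):
    if st[i,4]>200: print(st[i],ce[i],wpx(w,s,*ce[i],139))
a=cv2.resize(w["pixels"][90:300,170:490],(480,315)); b=cv2.resize(c["pixels"][130:260,150:310],(300,244)); d=cv2.resize(c["pixels"][130:220,310:450],(300,193))
o=np.zeros((440,780,3),np.uint8); o[:315,:480]=a;o[:244,480:]=b;o[244:437,480:]=d; save('end.png',o)
E
```

```text
clock: 21.33
eef_pos: [472.3, -362.5, 59.1]
eef_rot: [3.141, 0.013, 1.586]
wrist_force: [0.2, 0.3, -0.9]
finger_gap: 93.8
clock: 22.0
eef_pos: [472.7, -362.8, 238.0]
eef_rot: [3.137, 0.016, 1.586]
wrist_force: [0.0, -0.0, 0.3]
finger_gap: 93.8
[ 472.73866315 -362.84502835  238.03908598] 93.82778605189542 [ 0.01074051 -0.0024817   0.26340475]
[414 151  34  84 829] [430.24004825 190.32931242] [ 579.03654732 -356.24014976  139.        ]
[ 299  171   42   44 1409] [319.44925479 193.27466288] [ 472.20980433 -360.67722972  139.        ]
```

Run:
```python
from h import *
c=manip.camera("scene"); P=c["pixels"].astype(int)
print('cap expected centre',w2px(c,(472,-362,126)),'body',w2px(c,(472,-362,60)))
g=((P[...,2]>P[...,0]+40)).astype(np.uint8);n,l,st,ce=cv2.connectedComponentsWithStats(g)
for i in range(1,n):
    if st[i,4]>40 and 180<ce[i][0]<460 and 120<ce[i][1]<240: print('blue',st[i],ce[i])
g=((P[...,0]>P[...,2]+40)&(P[...,0]>P[...,1]+20)).astype(np.uint8);n,l,st,ce=cv2.connectedComponentsWithStats(g)
for i in range(1,n):
    if st[i,4]>15 and 180<ce[i][0]<460 and 120<ce[i][1]<240: print('amber/red',st[i],ce[i])
for k in("clear_bottle","dishes","tipbox"): print(k,[np.round(d["location"]).tolist() for d in manip.search_frame(c,k)][:2])
print('jaw back expected top',w2px(c,(550,188+5,60)))
```

```text
cap expected centre (np.float64(211.278283754273), np.float64(197.7573290160307)) body (np.float64(215.47424424778262), np.float64(211.6083262479048))
blue [429 142  12  12 123] [434.30894309 147.35772358]
blue [370 167  15  15  85] [376.84705882 173.91764706]
blue [427 168  14  14 150] [433.55333333 174.52      ]
blue [204 190  14  15 156] [211.06410256 197.32051282]
amber/red [343 170  24  10  72] [355.54166667 173.54166667]
amber/red [203 198  22  17 209] [213.91866029 207.26794258]
amber/red [209 220  19   9 110] [217.29090909 224.28181818]
clear_bottle [[474.0, -162.0, 81.0]]
dishes [[653.0, -201.0, 60.0]]
tipbox [[684.0, -399.0, 66.0]]
jaw back expected top (np.float64(377.77550476119285), np.float64(172.41003120739882))
```

The cap sits where a seated, upright bottle would put it: (211.1,197.3) seen, (211.3,197.8) expected. The jaw is still back and the bystanders have not moved. Handing in.

```bash
python3 -c "
from cell import manip; print(manip.sign_off())"
```

```text
the job is handed in; nothing more can be done
None
```

The amber bottle is standing in the left-hand green holder, the gripper is open and clear above it, and the job is handed in at about 22 s of the 72 s allowed.

- **Pawl:** I pushed the peg along the clamp's +x in small steps. The highest force I read was about 10 N at the wrist, against the 18 N limit. I held it there until two pictures showed the jaw stopped, about 25 mm back.
- **Bottle:** I gripped it by the body, lifted it clear and carried it upright over the other things. I lowered it until I felt the holder floor at the expected height, then let go.

**Last checks:**
- **Bottle position:** From the wrist camera the cap is at (472, -361) against a holder centre of about (472, -362). The scene camera sees the cap within 0.5 pixel of where an upright, seated bottle would put it.
- **Jaw and bystanders:** The jaw is still back. The clear bottle, dishes and tip box read within 2 mm of their starting places.
- **Not seen by eye:** I had used all 12 pictures, so the final check was by numbers only.
- **Disagreements:** The first wide-angle wrist reading of the cap was about 10 mm off the other cameras, and a nearer view settled it. The carry also overshot y by 4 mm, which I corrected before lowering.

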